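# Push the tea tray home and clamp it from below

## Robot

A 6-joint arm with a two-finger parallel gripper is mounted at the origin on the work surface. World frame = base frame: x ahead of the robot, y to its left, z up, the work surface at z = 0. Lengths are in m, angles in degrees, forces in N, time in s.
With the tool pointing down it reaches from about 0.35 to 0.875 m from the base axis. Payload 4.2 kg.
Tool frame: the origin (TCP) lies midway between the tips of the shut fingers; the grasp point (between the pads) lies 19 mm behind it; y points along the fingers, z is the direction in which the jaws open and shut, and the axes are right-handed (so a half turn about y gives the same grasp; the last joint's range is limited). The gripper opens to 87 mm and grips with 3 to 60 N. Pads are 19 mm wide; open, the fingers measure 117 mm over their backs; the gripper's body (75 mm by 190 mm) begins 51 mm behind the grasp point.
Start: joints at [90.103, 22.042, 0.453, 0, -68.411, -14.817], TCP at [0.159, 0.604, 0.223] pointing down, gripper open.
Joint ranges: [-179.83, 179.83], [-69.29, 118.12], [-61.27, 80.66], [-181.25, 117.63], [-171.15, -9.14], [-177.46, 177.46]. Speed limits (degrees/s): [159.86, 159.86, 180, 180, 180, 180].

## Interface

Orientations are given as [roll, pitch, yaw] about the fixed x, y, z axes, in that order (R = Rz(yaw) Ry(pitch) Rx(roll)).
In Python, from workcell import env gives the robot as it stands. The module is installed in compiled form; this text tells all that it offers. Calls block until the motion is done:
- env.goto(position, orientation): joint-space move of the TCP to a pose.
- env.move_straight(position, rotation=None, rate=0.15, force_limit=None): straight line of the TCP; rotation=None keeps the orientation; rate is the mean speed in m/s. With force_limit (N) it stops when the force on the tool has changed by that much, and returns True; else False.
- env.set_joints(angles): joint-space move.
- env.gripper_to(opening, grasp_force=None): opening from 0.0 (shut) to 1.0 (fully open); grasp_force is the grip in N (None keeps the last); returns when the fingers have stopped.
- env.dwell(seconds).
- env.inverse_kinematics(position, orientation): joint angles nearest the present ones, or None.
- env.read_state(): the state.
- env.grab_frame(name): name is "scene" or "side" or "wrist"; returns a dict with "image" (420x560x3 uint8, blue, green, red), "fx", "fy", "cx", "cy" (pixels), "position" and "orientation" of the camera in the world. Camera axes: x right, y up, looking along -z (the intrinsics and any distortion apply to the point x, -y, -z); pixel columns grow to the right and rows downward; lengths in m; the calibration is good to about 2 mm. The wrist camera is an equidistant fisheye: a pixel r from the principal point sees the ray r / f radians off the axis. A picture is of the moment at which its call begins. There is no depth.
A pose or a line that the arm cannot do raises env.Unreachable and nothing moves.
- env.close_job(): hands the job in, once; it reports no verdict.
Trained networks look in a picture, given as the dict that the camera call returned (one of the last four; its "shot" number tells which), for a name from the list of things; names that differ only in an ending like _2 or _b are one class to them, and where a whole thing is asked for, a point or a joint stands for the part that bears it (a point fixed in the world has none). Each returns a list of dicts, best first, with "score" (0 to 1); they miss things now and then, are a little off and sometimes report something else, mostly with a low value. They report only what shows in the picture. A call takes as long as a camera call. They do not tell look-alikes from the thing itself.
- env.search_frame(picture, thing): "xyz" ([x, y, z] in m, in world coordinates, good to about 4 mm: the middle of the surface that is visible of it).
- env.trace(picture, thing): "mask" (420x560 bool, what is visible of it).
The state is a dict: "clock": time; "joint_positions": joint angles; "qvel": joint speeds; "joint_torque": joint torques, N m; "position": TCP position; "tool_rot": TCP orientation; "force": force on the tool from outside, world axes, zero at the start; "wrist_torque": the same for the moment, N m; "opening": opening from 0.0 (shut) to 1.0 (fully open).
Only numpy, scipy, OpenCV 4.12 (cv2) and the standard library are available. Lean on these libraries where they do the work, as an engineer would, in place of code of your own. Each camera call takes 0.05 s, during which the arm holds its last target.

## Task

Push the pulled-out tray of the tea cabinet gently all the way home without toppling the jar and the cup that stand on it, then turn the lever knob under the tray's front edge clockwise (seen from above) until you feel its clamp bite firmly, without forcing it. Let go, with the tray still home and clamped, and leave the other things in and around the cabinet alone.

Things in the scene. Friction and masses are not known exactly. Their poses are not given: they have to be found in the camera images.
- cabinet: White MDF tea cabinet, fixed, 240 deep (x) x 620 wide (y) x 336 high. Origin: centre of its underside on the worktop. Its x points inwards, away from the robot, within 0.2 rad of world x; front plane x = -120. Tray in the middle bay (y -137 to 137). Sliding door pushed aside: y 115 to 315, out to x = -134, z 25 to 275. Top board over the rear half only. A scoop hangs on its right side (-y).
- tray (a joint): How far the white pull-out tray stands out of the cabinet, in m: 0 is fully home against a firm stop (within 0.004 counts), 0.11 fully out. It slides along the cabinet's x with about 9 N of friction and stays where it is left. Faster than 0.3 m/s is a slam.
- tray_front (a point): Middle of the front face of the tray's lip, the face to push on (towards the cabinet's +x). The lip is 262 wide, 12 thick, 45 high, z = 115 to 160 over the worktop. Tray board behind it: top at z = 131.
- knob: Dark steel lever knob hanging under the tray and moving with it. Origin: on its vertical axis at the tray's underside (z = 115), 12 behind the lip's front face. Its own -x points along the lever. Disc 48 across and straight lever 12 thick, 24 high, both z = 77 to 101 over the worktop; the lever reaches 100 from the axis, so most of it sticks out in front of the lip.
- lever_end (a point): The lever's outer end, mid height, 100 from the axis. At the start the lever points towards the robot but 0.35 to 0.65 rad to the robot's right (cabinet's -y). It tightens clockwise seen from above: this end swings to the robot's left (+y). Loose, it needs about 3 N square to the lever 85 from the axis, and stays where it is left.
- clamp_axis (a point): Centre of the knob disc's underside (z = 77). With the tray home the knob meets a hidden sprung brake shoe at an angle that differs each time: lever 0.1 rad short of to 0.6 rad past straight out. From there the push 85 from the axis rises 5 to 7 N per 0.1 rad; 6 to 10 N is firm, above 12.5 N overtightened. Let go, it eases back a little and holds. Turned before the tray is home, it jams the tray.
- jar: Glass sugar jar with steel cap, 56 across, 75 high, loose on the tray; origin under its base.
- cup: White ceramic cup, 66 across, 55 high, loose on the tray; origin under its base.
- kettle: Matte grey kettle, about 150 wide and 160 high, in the left bay (+y), loose; origin under its base. Leave alone.
- caddy0: Lowest of three stacked white ceramic caddies, each 88 across and 75 high, right bay (-y), loose; origin under its base. Leave alone.
- caddy1: Middle caddy; same. Leave alone.
- caddy2: Top caddy; same. Leave alone.
- timer: Red plastic egg timer, 62 across, 60 high, loose on the worktop in front of the cabinet's left part; origin under its base. Leave alone.
Mind the look-alikes: they are no part of the job. What is shaped like the jar but orange or purple is not meant.

How it is judged (in metres and radians):
On the way, in this order (a step that is already met when the one before it is completed fails the run):
1. the tray is fully home, the clamp not yet biting (value of joint tray below 0.004 m and contact force between knob and cabinet below 1 N), for 0.2 s.
2. with the tray home, the clamp bites with more than 5 N (value of joint tray below 0.004 m and contact force between knob and cabinet above 5 N), for 0.2 s.
At the end, for the whole second after the job is handed in: The tray is home (within 4 mm of its stop) and at rest, the let-go knob holds its clamp on the brake shoe with more than 4 N, and the jar and the cup stand upright (within 0.1 rad) and still on the tray (value of joint tray below 0.004 m and contact force between knob and cabinet above 4 N and velocity of joint tray below 0.01 m/s and angle between each of jar, cup's own z axis and vertical below 0.1 rad and height (world z) of each of jar, cup above 0.12 m and linear speed of each of jar, cup below 0.02 m/s); the robot touches nothing.
It fails at once if the clamp is overtightened: more than 35 N on the brake shoe (about 13 N of push at 85 mm on the lever) (contact force between knob and cabinet above 35 N).
It fails at once if the tray is slammed: it moves in faster than 0.3 m/s (velocity of joint tray below -0.3 m/s).
It fails at once if the jar or the cup topples (tilts more than 0.4 rad) (angle between any of jar, cup's own z axis and vertical above 0.4 rad).
It fails at once if the kettle, a caddy or the timer is moved by more than 20 mm (distance of any of kettle, caddy0, caddy1, caddy2, timer from where it was at the start of the episode above 0.02 m).
It also fails if it takes over 72 s, if anything falls off the work surface, if the arm or the gripper's body presses on something with over 40 N, if the wrist force passes 120 N, or if a joint passes its speed limit or range.

## Working session

There is one attempt and no reset: what is moved stays moved. The work goes in short steps, each a Python script; the robot and the scene stay as the last script left them, time stands still between calls to the robot, and variables do not carry over. Pictures are saved under pics/ and viewed, and the job is handed in when it is done.

```bash
mkdir -p pics; ls; cat > h.py <<'E'
from workcell import env
import numpy as np, cv2
def snap(cam,fn):
    f=env.grab_frame(cam); cv2.imwrite('pics/'+fn,f['image']); return f
E
python3 - <<'E'
from h import *
for c in ['scene','side']:
    f=snap(c,c+'0.png'); print(c,f['position'],f['orientation'],f['fx'])
    for t in ['tray_front','lever_end','clamp_axis','knob','jar','cup','cabinet','timer','kettle']:
        r=env.search_frame(f,t); print(t,[(np.round(d['xyz'],3),round(d['score'],2)) for d in r[:3]])
s=env.read_state();print(s['clock'],s['position'],s['tool_rot'],s['force'])
E
```

```text
pics
scene [ 0.2559804  -0.14284926  0.95209373] [ 23.35014525  -0.56710566 -56.34818024] 463.07207958866144
tray_front [(array([0.581, 0.04 , 0.129]), 0.66)]
lever_end [(array([0.484, 0.041, 0.101]), 0.65)]
clamp_axis [(array([0.48 , 0.042, 0.099]), 0.75)]
knob []
jar [(array([0.466, 0.188, 0.07 ]), 0.86), (array([0.617, 0.086, 0.204]), 0.67), (array([0.403, 0.126, 0.078]), 0.56)]
cup [(array([ 0.625, -0.007,  0.162]), 0.88)]
cabinet [(array([0.677, 0.022, 0.229]), 0.87)]
timer [(array([0.532, 0.289, 0.045]), 0.8)]
kettle [(array([0.71 , 0.243, 0.152]), 0.98), (array([0.582, 0.041, 0.13 ]), 0.61)]
side [0.44621219 0.56449743 1.13569435] [ 2.89735481e+01  1.54046380e-01 -1.66000859e+02] 473.2231604014402
tray_front [(array([0.578, 0.039, 0.134]), 0.58), (array([0.538, 0.301, 0.054]), 0.21)]
lever_end [(array([0.481, 0.038, 0.102]), 0.55), (array([ 0.622, -0.017,  0.165]), 0.28)]
clamp_axis [(array([0.476, 0.046, 0.103]), 0.75), (array([ 0.58 , -0.159,  0.237]), 0.44)]
knob [(array([0.48 , 0.044, 0.099]), 0.57)]
jar [(array([0.412, 0.145, 0.074]), 0.73), (array([0.621, 0.101, 0.202]), 0.68), (array([0.468, 0.213, 0.074]), 0.65)]
cup [(array([ 0.622, -0.015,  0.166]), 0.84)]
cabinet [(array([0.684, 0.07 , 0.238]), 0.77)]
timer [(array([0.537, 0.302, 0.053]), 0.89)]
kettle [(array([0.698, 0.25 , 0.153]), 0.56)]
1.0 [0.15872538 0.60448055 0.22255949] [-8.99993604e+01  1.61628768e-03  1.65286250e+02] [-0.12612328 -0.6461265  -0.4612538 ]
```

View pics/scene0.png

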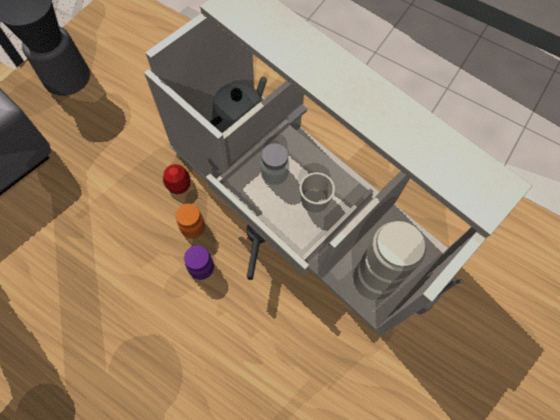

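View pics/side0.png

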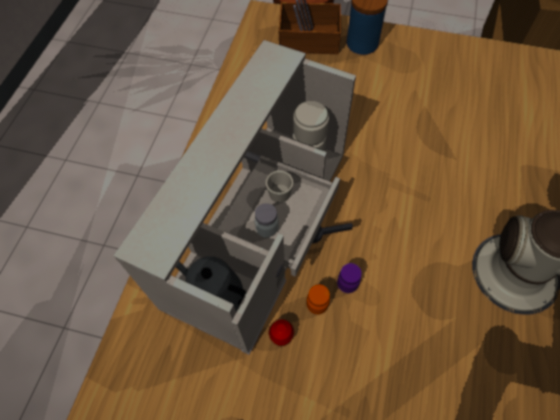

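The scene picture shows the tray lip from about (212,180) to (308,257), the lever from about (255,232) to (252,275), the jar at (275,160) and the cup at (316,190). The orange and purple look-alikes at (190,220) and (199,262) stand near the lever. I'll zoom in for accurate corner positions.

```bash
python3 - <<'E'
import cv2
a=cv2.imread('pics/scene0.png')[130:330,130:400]; b=cv2.imread('pics/side0.png')[130:330,190:400]
cv2.imwrite('pics/za.png',cv2.convertScaleAbs(cv2.resize(a,None,fx=2.9,fy=2.9,interpolation=3),alpha=1.5)); cv2.imwrite('pics/zb.png',cv2.convertScaleAbs(cv2.resize(b,None,fx=2.9,fy=2.9,interpolation=3),alpha=1.8))
E
```

```text
(no output)
```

View pics/za.png

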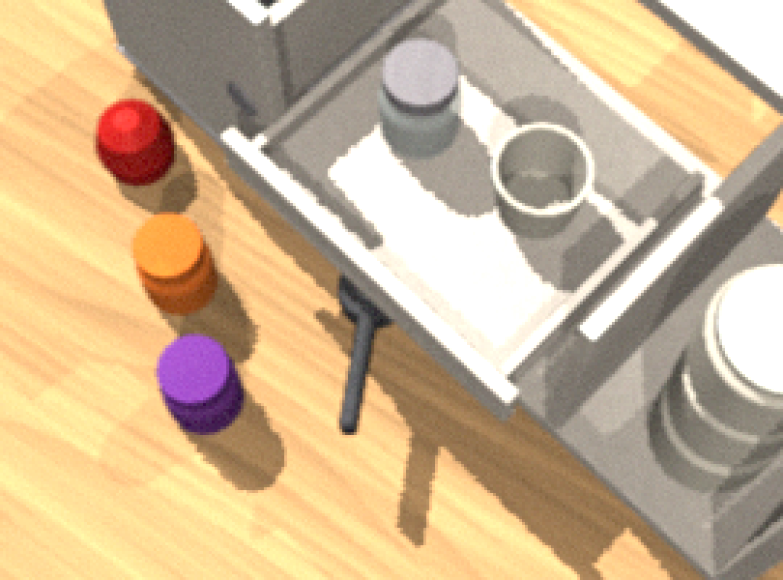

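View pics/zb.png

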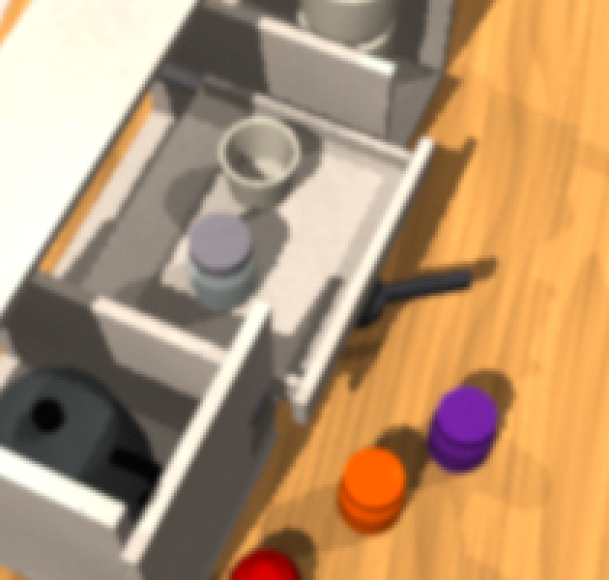

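```bash
cat >> h.py <<'E'
from scipy.spatial.transform import Rotation as R
def ray(f,u,v,z):
    d=np.array([(u-f['cx'])/f['fx'],-(v-f['cy'])/f['fy'],-1.]); d=R.from_euler('xyz',f['orientation'],degrees=True).apply(d)
    p=np.array(f['position']); return p+d*(z-p[2])/d[2]
E
python3 - <<'E'
from h import *
a=env.grab_frame('scene'); b=env.grab_frame('side')
A=lambda x,y,z:ray(a,130+x/2.9,130+y/2.9,z).round(4)
B=lambda x,y,z:ray(b,190+x/2.9,130+y/2.9,z).round(4)
L=A(222,140,.16);Rr=A(505,405,.16); print('scene lip',L,Rr,np.linalg.norm(L-Rr))
L2=B(305,383,.16);R2=B(433,147,.16); print('side lip',L2,R2,np.linalg.norm(L2-R2))
for l,r in((L,Rr),(L2,R2)): print(np.degrees(np.arctan2(l[1]-r[1],l[0]-r[0]))-90,(l+r)/2)
print('lever end',A(348,430,.095),B(470,277,.095))
print('purple',A(200,370,.075),B(466,413,.075),'orange',A(170,245,.075),B(373,480,.075),'timer',A(133,140,.05))
print('jar top',A(421,73,.206),B(221,243,.206),'cup',A(542,168,.186),B(259,155,.186))
E
```

```text
scene lip [0.5304 0.1835 0.16  ] [ 0.4813 -0.0684  0.16  ] 0.25664064370243467
side lip [0.5352 0.1741 0.16  ] [ 0.4815 -0.058   0.16  ] 0.23823119023335296
-11.029716926670645 [0.50585 0.05755 0.16   ]
-13.027064687743959 [0.50835 0.05805 0.16   ]
lever end [0.4284 0.014  0.095 ] [0.4283 0.0206 0.095 ]
purple [0.4107 0.1252 0.075 ] [0.4086 0.1339 0.075 ] orange [0.4725 0.1988 0.075 ] [0.4704 0.2079 0.075 ] timer [0.5312 0.2843 0.05  ]
jar top [0.6238 0.0882 0.206 ] [0.621  0.0959 0.206 ] cup [ 0.6188 -0.0077  0.186 ] [6.164e-01 1.000e-04 1.860e-01]
```

```bash
cat >> h.py <<'E'
YAW=np.radians(-11.3)
u=np.array([np.cos(YAW),np.sin(YAW),0]); l=np.array([-u[1],u[0],0])
def ori(a,sgn=1,yaw=YAW):
    a=np.radians(a); uu=np.array([np.cos(yaw),np.sin(yaw),0]); ll=np.array([-uu[1],uu[0],0])*sgn
    y=np.cos(a)*uu-np.sin(a)*np.array([0,0,1.]); z=ll; x=np.cross(y,z)
    return R.from_matrix(np.c_[x,y,z]).as_euler('xyz',degrees=True)
def st():
    s=env.read_state(); print(round(s['clock'],2),np.round(s['position'],4),'F',np.round(s['force'],2),'op',round(s['opening'],3)); return s
E
python3 - <<'E'
from h import *
c=np.array([0.507,0.058,0])
for a in (50,60,90):
  for s in (1,-1):
    for p in (c-0.1*u+[0,0,.22],c+[0,0,.13],c+0.11*u+[0,0,.13],c+0.05*u-.06*l+[0,0,.078]):
        q=env.inverse_kinematics(p,ori(a,s)); print(a,s,None if q is None else np.round(q,0))
E
```

```text
50 1 None
50 1 None
50 1 None
50 1 None
50 -1 None
50 -1 None
50 -1 None
50 -1 None
60 1 [ 46. -12. -59.  47. -35. 176.]
60 1 None
60 1 None
60 1 None
60 -1 [ 46. -12. -59.  47. -35.  -4.]
60 -1 None
60 -1 None
60 -1 None
90 1 [  33.    1.  -27.   -0.  -62. -135.]
90 1 [  25.   16.  -23.   -0.  -51. -126.]
90 1 [  18.   26.   -8.   -0.  -56. -120.]
90 1 [  16.   23.  -22.   -0.  -45. -117.]
90 -1 [ 33.   1. -27.   0. -62.  45.]
90 -1 [ 25.  16. -23.   0. -51.  54.]
90 -1 [ 18.  26.  -8.   0. -56.  60.]
90 -1 [ 16.  23. -22.   0. -45.  63.]
```

```bash
python3 - <<'E'
from h import *
c=np.array([0.507,0.058,0])
for a in (65,70,75,80):
  for s in (-1,):
    for p in (c-0.1*u+[0,0,.22],c+[0,0,.13],c+0.11*u+[0,0,.13],c+0.05*u-.06*l+[0,0,.078]):
        q=env.inverse_kinematics(p,ori(a,s)); print(a,s,None if q is None else np.round(q,0))
E
```

```text
65 -1 [ 46. -10. -53.  35. -39.   7.]
65 -1 [ 19.   7. -58.  73. -13. -11.]
65 -1 [ 18.  16. -43.  55. -15.   9.]
65 -1 None
70 -1 [ 45.  -9. -47.  25. -43.  17.]
70 -1 [ 29.   8. -49.  37. -21.  16.]
70 -1 [ 22.  18. -33.  27. -25.  33.]
70 -1 None
75 -1 [ 42.  -6. -42.  17. -47.  26.]
75 -1 [ 30.  10. -41.  20. -30.  32.]
75 -1 [ 22.  19. -25.  15. -34.  45.]
75 -1 [ 19.  17. -41.  22. -20.  40.]
80 -1 [ 39.  -4. -36.  10. -52.  34.]
80 -1 [ 29.  12. -34.  11. -37.  42.]
80 -1 [ 21.  21. -19.   8. -42.  52.]
80 -1 [ 19.  19. -33.  10. -30.  52.]
```

```bash
python3 - <<'E'
from h import *
c=np.array([0.507,0.058,0])
env.gripper_to(0.0); st()
o=ori(80,-1)
env.goto([0.30,0.30,0.30],o); st()
env.goto(c-0.06*u+[0,0,.22],o); st()
env.move_straight(c-0.06*u+[0,0,.132],rate=0.1); s=st()
f=snap('scene','s1.png')
hit=env.move_straight(c+0.02*u+[0,0,.132],rate=0.03,force_limit=4); print(hit); st()
f=snap('scene','s2.png')
E
```

```text
2.62 [0.1587 0.6045 0.2226] F [-0.32 -1.37  0.39] op 0.005
3.92 [0.3    0.301  0.2999] F [ 0.74  0.62 -0.15] op 0.012
5.02 [0.4486 0.0707 0.2202] F [ 0.12  0.   -0.41] op 0.003
6.05 [0.4486 0.0702 0.1326] F [-0.03 -0.97 -0.9 ] op 0.005
True
7.72 [0.4971 0.0596 0.1313] F [ 0.26 -0.12  0.36] op -0.0
```

View pics/s2.png

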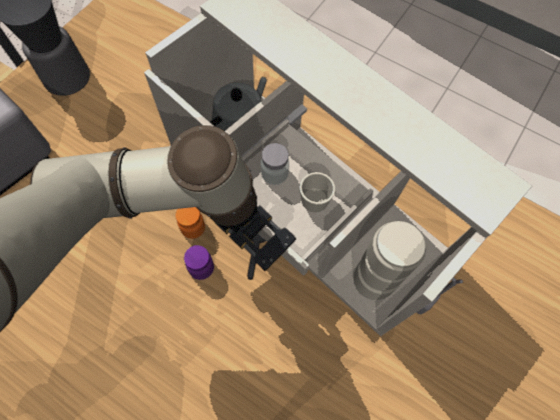

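The fingers touch the lip near (265,235), and the jar and cup stand as they did before. Next I'll push slowly to the stop.

```bash
python3 - <<'E'
from h import *
s=env.read_state(); p=np.array(s['position']); p[2]=.132
o=ori(80,-1)
hit=env.move_straight(p+0.13*u,rate=0.035,force_limit=17); print(hit); s=st()
print('travel',(np.array(s['position'])-p)@u)
f=snap('scene','s3.png')
f2=snap('side','s3b.png')
E
```

```text
True
9.43 [0.5382 0.0507 0.1302] F [-1.66  0.12  1.7 ] op 0.005
travel 0.04228124503652916
```

View pics/s3.png

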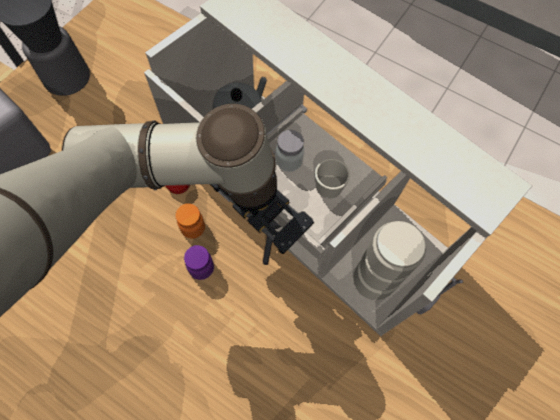

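View pics/s3b.png

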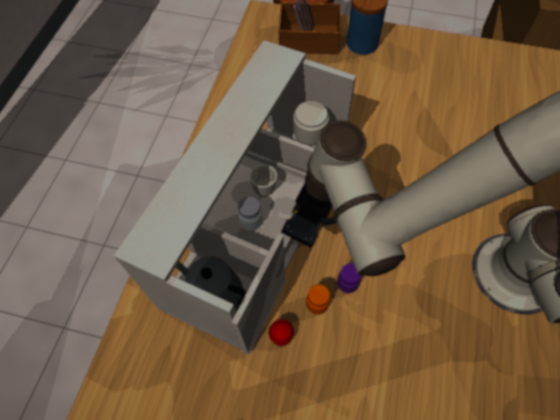

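The tray has moved in about 40 mm, and the jar and cup are upright. I can't tell yet whether it is home, so I'll push again and more slowly.

```bash
python3 - <<'E'
from h import *
for k in range(2):
    s=env.read_state(); p=np.array(s['position']); p[2]=.132
    hit=env.move_straight(p+0.08*u,rate=0.02,force_limit=20); s=st()
    tr=(np.array(s['position'])-p)@u
    print(hit,'travel',tr, (np.array(s['position'])-[.4971,.0596,.13])@u)
    if tr<.004: break
f=snap('scene','s4.png')
f2=snap('side','s4b.png')
E
python3 - <<'E'
import cv2,numpy as np
a=cv2.imread('pics/s4b.png')[130:350,190:400]
b=cv2.imread('pics/s4.png')[90:310,170:400]
cv2.imwrite('pics/z4.png',cv2.convertScaleAbs(cv2.resize(np.hstack([a,b]),None,fx=1.8,fy=1.8,interpolation=3),alpha=1.6))
E
```

```text
10.34 [0.538  0.0501 0.1294] F [-0.49 -0.32  0.85] op 0.004
True travel -0.00010059823806994687 0.04194035215032503
```

View pics/z4.png

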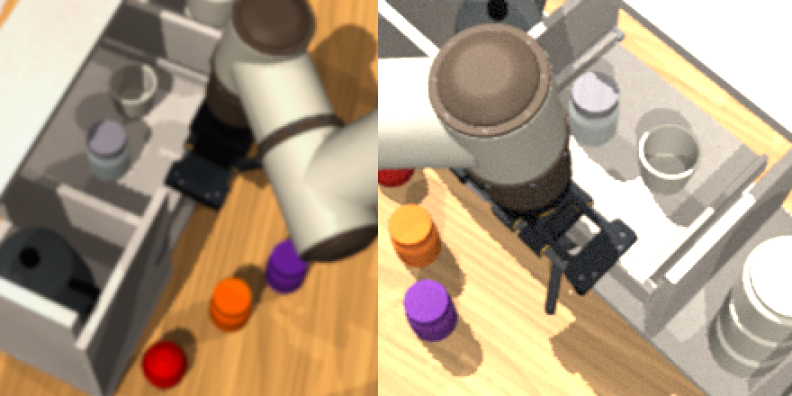

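```bash
python3 - <<'E'
from h import *
a=env.grab_frame('scene'); b=env.grab_frame('side')
i=cv2.imread('pics/scene0.png')[190:350,280:480]
cv2.imwrite('pics/z5.png',cv2.convertScaleAbs(cv2.resize(i,None,fx=4,fy=3.7,interpolation=3)[:590],alpha=1.7))
for t in ['cabinet','tray_front','jar','cup']:
    r=env.search_frame(a,t); print(t,[(np.round(d['xyz'],3),round(d['score'],2)) for d in r[:3]])
print(ray(a,376,329,0),ray(a,376,329,0)@u, 'lip start front',np.array([.507,.058,0])@u, 'tcp now',np.array([.538,.0501,0])@u)
print(env.read_state()['clock'])
E
```

```text
cabinet [(array([ 0.695, -0.031,  0.305]), 0.78)]
tray_front [(array([0.652, 0.004, 0.129]), 0.79)]
jar [(array([0.406, 0.125, 0.077]), 0.86), (array([0.466, 0.19 , 0.07 ]), 0.81), (array([0.658, 0.078, 0.201]), 0.79)]
cup [(array([ 0.672, -0.013,  0.164]), 0.83)]
[ 0.50279428 -0.24007138  0.        ] 0.5400885062324642 lip start front 0.48580675551706676 tcp now 0.5177537844715276
10.7417
```

View pics/z5.png

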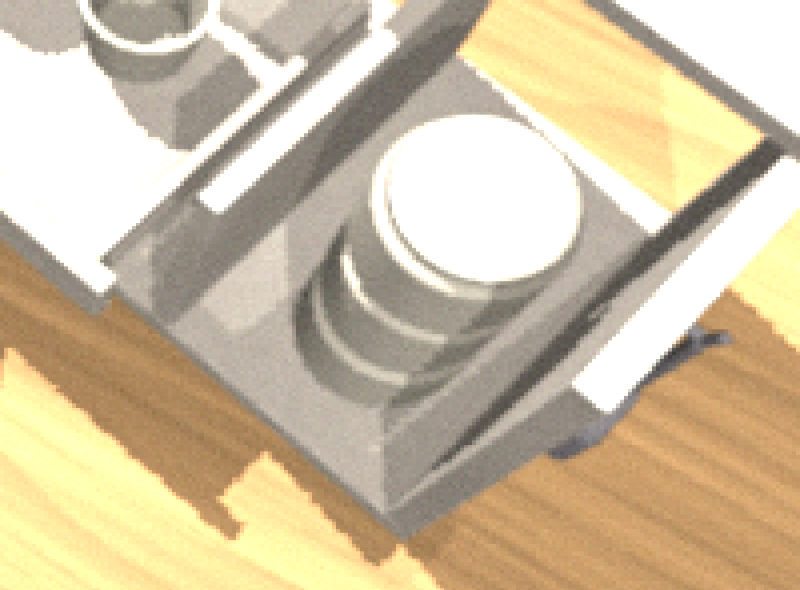

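```bash
python3 - <<'E'
from h import *
p=np.array(env.read_state()['position'])
env.move_straight(p-0.05*u,rate=0.1)
env.goto([0.36,0.20,0.30],ori(80,-1)); st()
a=snap('scene','s6.png'); b=snap('side','s6b.png')
i=a['image'][110:310,200:440]; cv2.imwrite('pics/z6.png',cv2.convertScaleAbs(cv2.resize(i,None,fx=3,fy=3,interpolation=3)[:590],alpha=1.7))
i=b['image'][130:330,190:400]; cv2.imwrite('pics/z6b.png',cv2.convertScaleAbs(cv2.resize(i,None,fx=2.9,fy=2.9,interpolation=3)[:590],alpha=1.7))
for t in ['lever_end','clamp_axis','knob','tray_front']:
  for f in (a,b):
    r=env.search_frame(f,t); print(t,[(np.round(d['xyz'],3),round(d['score'],2)) for d in r[:2]])
E
```

```text
12.39 [0.36   0.1996 0.299 ] F [ 0.52  0.18 -0.01] op 0.004
lever_end [(array([0.529, 0.035, 0.102]), 0.8)]
lever_end [(array([0.517, 0.034, 0.101]), 0.52)]
clamp_axis [(array([0.525, 0.035, 0.1  ]), 0.6)]
clamp_axis [(array([0.518, 0.038, 0.099]), 0.82), (array([0.701, 0.254, 0.152]), 0.33)]
knob [(array([0.529, 0.034, 0.098]), 0.9)]
knob [(array([0.519, 0.033, 0.098]), 0.66), (array([0.625, 0.029, 0.133]), 0.19)]
tray_front [(array([0.623, 0.033, 0.128]), 0.78)]
tray_front []
```

View pics/z6.png

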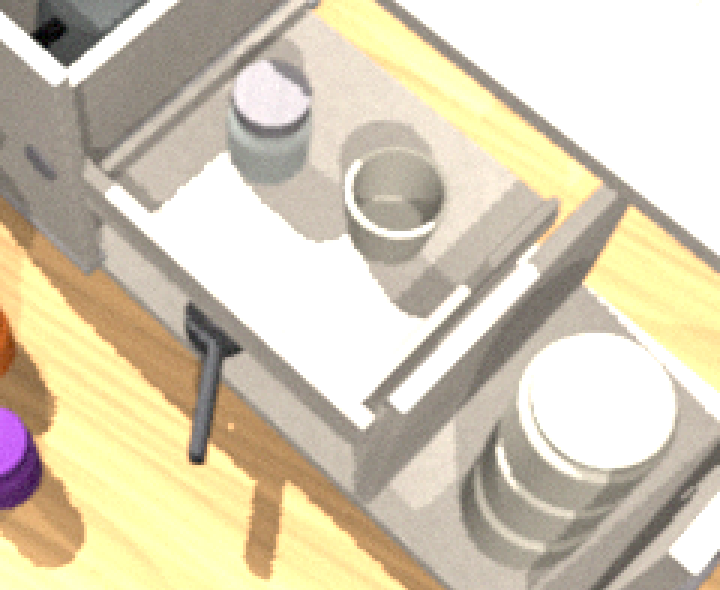

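View pics/z6b.png

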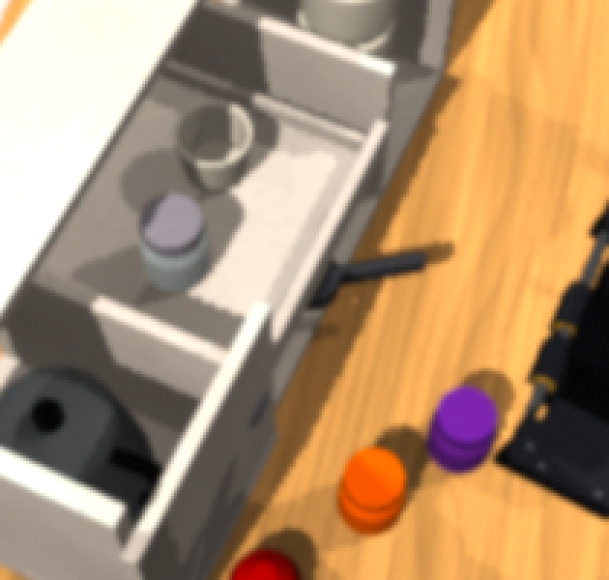

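```bash
python3 - <<'E'
from h import *
a=env.grab_frame('scene'); b=env.grab_frame('side')
P=lambda x,y,z:ray(a,200+x/3,110+y/3,z)
def uv(p): return np.round([p@u,p@l],4)
print('lip L,R',uv(P(88,180,.16)),uv(P(362,432,.16)))
print('wall R bottom',uv(ray(a,381.3,336,0)))
print('door bottom right z.025',uv(P(97,272,.025)))
print('divider bottom R z~.0.018',uv(P(360,497,.018)))
print('bay floor front mid',uv(P(250,385,.018)),uv(P(120,280,.018)))
S=lambda x,y,z:ray(b,190+x/2.9,130+y/2.9,z)
print('side: lip R',uv(S(385,128,.16)),'lip L',uv(S(277,330,.16)),'lever',uv(S(424,262,.095)),uv(P(197,462,.095)))
print('axis guess',uv(P(213,340,.101)),uv(S(325,285,.101)))
E
python3 - <<'E'
import cv2
i=cv2.imread('pics/s6.png')[140:300,200:360]
cv2.imwrite('pics/z7.png',cv2.convertScaleAbs(cv2.resize(i,None,fx=3.7,fy=3.7,interpolation=2),alpha=2.2))
i=cv2.imread('pics/s6b.png')[150:350,210:360]
cv2.imwrite('pics/z7b.png',cv2.convertScaleAbs(cv2.resize(i,None,fx=3,fy=3,interpolation=2),alpha=2.6))
E
```

```text
lip L,R [0.5274 0.2663] [0.5275 0.0262]
wall R bottom [ 0.537  -0.1533]
door bottom right z.025 [0.5224 0.2664]
divider bottom R z~.0.018 [0.5364 0.0161]
bay floor front mid [0.5411 0.1273] [0.5319 0.2525]
side: lip R [0.5274 0.0372] lip L [0.5292 0.2447] lever [0.4567 0.1075] [0.4581 0.0967]
axis guess [0.523  0.1473] [0.5229 0.1662]
```

View pics/z7.png

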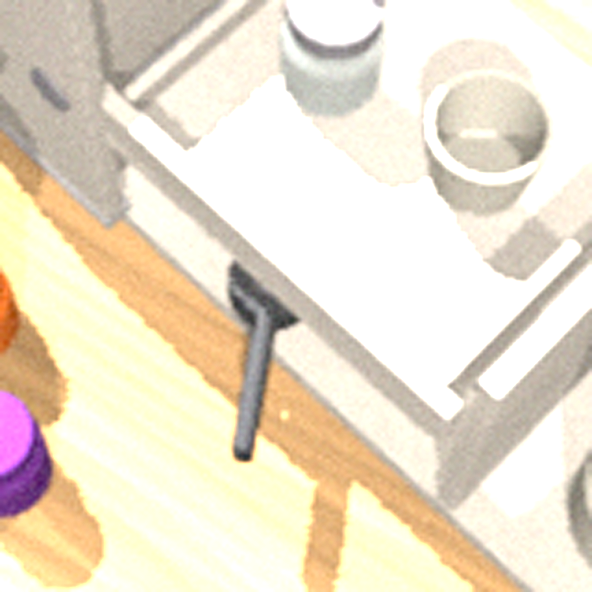

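View pics/z7b.png

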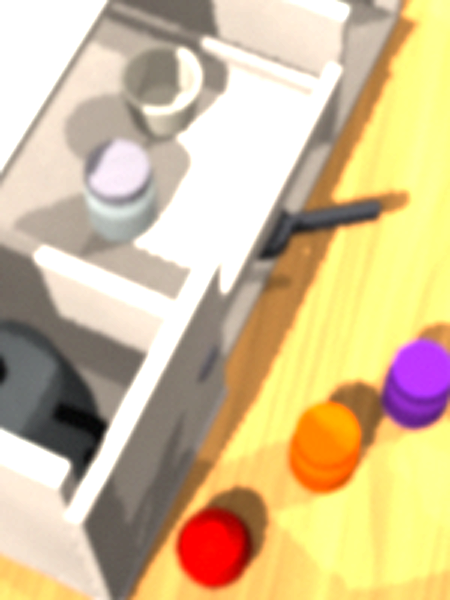

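The right end of the lip is level with the divider, and the lip front is about 8 mm proud of the front plane. To confirm it's the real stop, I'll re-push at another spot with a different tilt and a firmer limit.

```bash
python3 - <<'E'
from h import *
o=ori(72,-1)
c0=u*.5178+l*.120
env.goto(c0-.04*u+[0,0,.16],o)
env.move_straight(c0-.04*u+[0,0,.128],rate=.1)
h=env.move_straight(c0-.002*u+[0,0,.128],rate=.03,force_limit=4);s=st();p=np.array(s['position']);print(h,p@u,p@l)
h=env.move_straight(p+.03*u,rate=.015,force_limit=28);s=st();p=np.array(s['position']);print(h,p@u)
h=env.move_straight(p+.03*u,rate=.015,force_limit=28);s=st();p=np.array(s['position']);print(h,p@u)
E
```

```text
15.89 [0.5291 0.0166 0.128 ] F [ 0.07 -0.26  0.62] op 0.001
False 0.5156342448433019 0.11994679878318196
16.63 [0.5323 0.0156 0.1275] F [-5.83  3.24  5.33] op 0.005
True 0.5189438960375526
17.24 [0.5324 0.0154 0.1274] F [-7.85  4.5   5.27] op 0.007
True 0.5190223429930428
```

The tray stops firmly at the same place, so it's home. Next is the knob: I'll push the lever along its arc in small steps while watching the force.

```bash
cat >> h.py <<'E'
AX=.540*u+.153*l; Z=np.array([0,0,.081]); O=ori(80,-1)
def dirs(th): return -np.cos(th)*u-np.sin(th)*l, -np.sin(th)*u+np.cos(th)*l
def fp(th,gap=0.):
    d,t=dirs(th); e=.015*l+np.clip(-th/.1,-1,1)*.0095*u
    return AX+.085*d-(.006+gap)*t-e+Z
def ft(th,n=5):
    F=[]
    for _ in range(n): env.dwell(.03); F.append(env.read_state()['force'])
    F=np.mean(F,0); return F
E
python3 - <<'E'
from h import *
for th in (.6,.3,0,-.3,-.6,-.8): print(th,fp(th).round(3),np.array(env.inverse_kinematics(fp(th),O)).round(0))
p=np.array(env.read_state()['position'])
env.move_straight(p-.06*u,rate=.15)
q=fp(.6,.015)
env.goto(q+[0,0,.09],O)
h=env.move_straight(q,rate=.1,force_limit=6);print(h);s=st();print(ft(0))
a=snap('scene','s8.png');b=snap('side','s8b.png')
i=a['image'][140:300,170:370]; cv2.imwrite('pics/z8.png',cv2.convertScaleAbs(cv2.resize(i,None,fx=3.7,fy=3.7,interpolation=2),alpha=1.8))
E
```

```text
0.6 [ 0.49  -0.011  0.081] [ 21.  14. -40.  12. -27.  48.]
0.3 [0.482 0.013 0.081] [ 24.  14. -42.  13. -27.  43.]
0 [0.472 0.04  0.081] [ 28.  13. -43.  14. -27.  38.]
-0.3 [0.47  0.067 0.081] [ 32.  13. -43.  15. -27.  34.]
-0.6 [0.484 0.088 0.081] [ 33.  15. -41.  15. -28.  33.]
-0.8 [0.496 0.1   0.081] [ 34.  16. -39.  15. -29.  33.]
False
19.4 [ 0.4963 -0.0247  0.0815] F [-0.05  0.47 -0.2 ] op 0.008
[ 0.04896555 -0.1450589  -0.03614955]
```

View pics/z8.png

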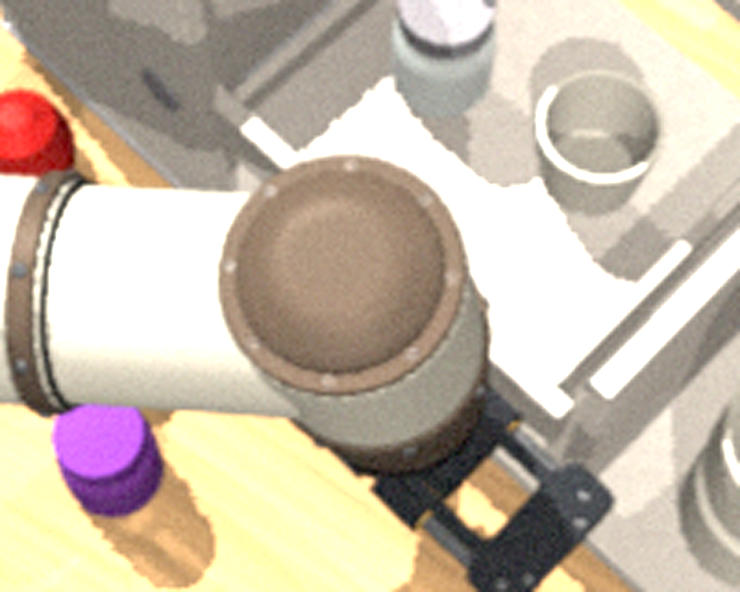

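The gripper is down to the right of the lever without touching anything; the wrist hides the lever itself. I'll start turning.

```bash
cat > turn.py <<'E'
from h import *
import sys
th,stop,step,lim=map(float,sys.argv[1:5])
F0=np.zeros(3)
while th>stop:
    th-=step
    h=env.move_straight(fp(th),rate=.02,force_limit=7)
    F=ft(th,4)-F0; d,t=dirs(th); s=env.read_state(); p=np.array(s['position'])
    f=-F@t
    print(round(s['clock'],1),'th %.3f push %.2f rad %.2f Fz %.2f'%(th,f,F@d,F[2]),h,np.abs(p-fp(th)).max().round(4))
    if f>lim or h: break
E
python3 turn.py 0.64 0.25 0.06 5
```

```text
20.8 th 0.580 push -0.17 rad 0.11 Fz -0.71 False 0.0001
21.3 th 0.520 push 1.52 rad 0.03 Fz -0.99 False 0.0001
21.9 th 0.460 push 1.37 rad 0.69 Fz 0.32 False 0.0003
22.4 th 0.400 push 1.80 rad 1.03 Fz -0.61 False 0.0001
22.9 th 0.340 push 1.56 rad 0.90 Fz 0.16 False 0.0002
23.5 th 0.280 push 2.17 rad 1.23 Fz 0.50 False 0.0001
24.0 th 0.220 push 2.10 rad 1.19 Fz 0.33 False 0.0002
```

```bash
python3 turn.py 0.22 -0.75 0.05 4
```

```text
24.5 th 0.170 push 2.06 rad 1.61 Fz 0.27 False 0.0001
25.0 th 0.120 push 2.23 rad 1.65 Fz 0.38 False 0.0001
25.6 th 0.070 push 0.07 rad -0.36 Fz 0.24 False 0.0004
26.2 th 0.020 push 1.33 rad 0.06 Fz 1.15 False 0.0002
26.8 th -0.030 push 0.75 rad 0.03 Fz 0.10 False 0.0002
27.4 th -0.080 push 0.86 rad -0.29 Fz 0.29 False 0.0001
27.9 th -0.130 push 0.71 rad -0.57 Fz -0.00 False 0.0002
28.4 th -0.180 push 2.57 rad 0.47 Fz 1.19 False 0.0005
28.9 th -0.230 push 2.79 rad 1.19 Fz -0.15 False 0.0004
29.4 th -0.280 push 5.12 rad 2.19 Fz 0.43 False 0.001
```

```bash
python3 turn.py -0.28 -0.75 0.015 7.8
```

```text
29.8 th -0.295 push 5.36 rad 2.24 Fz 2.04 False 0.0013
30.2 th -0.310 push 6.46 rad 1.88 Fz 2.12 False 0.0015
30.6 th -0.325 push 6.91 rad 2.60 Fz 2.69 False 0.0018
31.0 th -0.340 push 7.67 rad 2.22 Fz 3.35 False 0.002
31.4 th -0.355 push 7.98 rad 2.31 Fz 3.21 False 0.0023
```

Push is at 8 N, in the firm band. I'll back off and check.

```bash
python3 - <<'E'
from h import *
env.move_straight(fp(-.34,.002),rate=.02); 
env.move_straight(fp(-.30,.02),rate=.05); st()
p=np.array(env.read_state()['position'])
env.move_straight(p-.03*u+[0,0,.0],rate=.1)
env.move_straight(p-.03*u+[0,0,.15],rate=.15)
env.goto([0.36,0.20,0.30],O); st()
a=snap('scene','s9.png'); b=snap('side','s9b.png')
i=a['image'][110:310,200:440]; cv2.imwrite('pics/z9.png',cv2.convertScaleAbs(cv2.resize(i,None,fx=3,fy=3,interpolation=3)[:590],alpha=1.7))
i=b['image'][130:330,190:400]; cv2.imwrite('pics/z9b.png',cv2.convertScaleAbs(cv2.resize(i,None,fx=2.9,fy=2.9,interpolation=3)[:590],alpha=1.7))
for t in ['lever_end','jar','cup','timer','tray_front']:
    r=env.search_frame(a,t); print(t,[(np.round(d['xyz'],3),round(d['score'],2)) for d in r[:3]])
E
```

```text
32.26 [0.4607 0.0493 0.0814] F [ 0.39  0.33 -0.13] op 0.007
34.58 [0.3596 0.1995 0.2989] F [ 0.53  0.53 -0.31] op 0.008
lever_end [(array([0.523, 0.066, 0.103]), 0.72), (array([0.624, 0.034, 0.131]), 0.72)]
jar [(array([0.658, 0.076, 0.201]), 0.93), (array([0.467, 0.189, 0.073]), 0.89), (array([0.405, 0.128, 0.075]), 0.78)]
cup [(array([ 0.673, -0.013,  0.161]), 0.58), (array([ 0.548, -0.178,  0.072]), 0.52)]
timer [(array([0.533, 0.288, 0.048]), 0.57)]
tray_front [(array([0.623, 0.037, 0.129]), 0.78)]
```

View pics/z9.png

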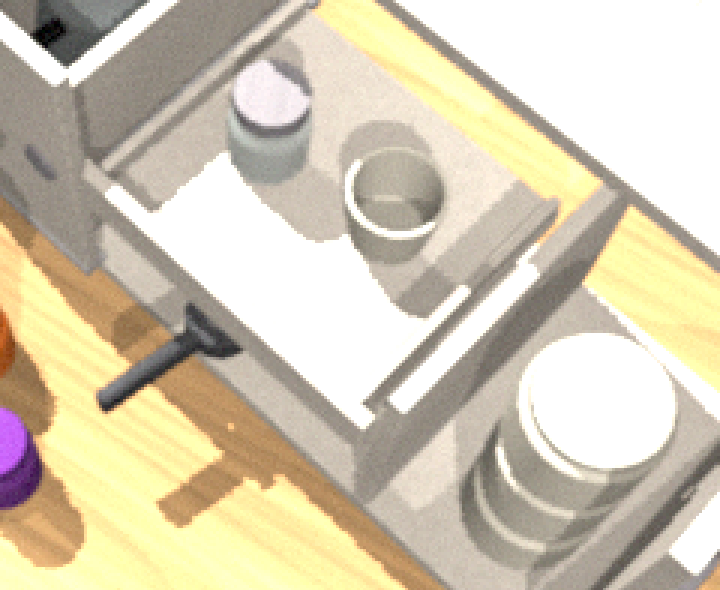

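View pics/z9b.png

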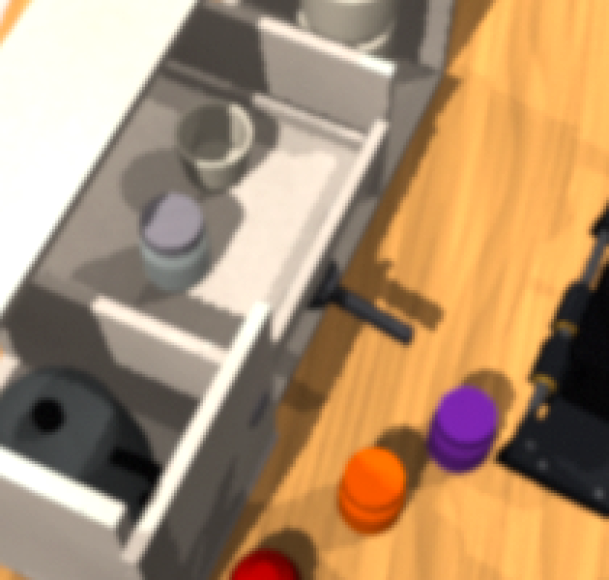

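The lever now points to the robot's left at (100,400) in the scene zoom. The lip hasn't moved since before the turn, at (90,175)–(365,430), and the jar and cup are upright and unmoved. I'm handing in.

```bash
python3 - <<'E'
from h import *
env.close_job(); st()
E
```

```text
the job is handed in; nothing more can be done
the job is handed in; nothing more can be done
```

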